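# Hang the second bow template on the occupied hook

### The job

Take the wooden template that has the hanging slot from its sloping rest and hang it by that slot on the stand's hook, between the upturned end and the round template already hanging there; slide the round one back along the bar if it is in the way, but do not lift it or knock it off. Lower the template gently until the bar carries it before you let go, without pressing hard or dropping it, leave both hanging freely and still, and do not shove the stand or disturb anything else.

Things in the scene. Friction and masses are not known exactly. Their poses are not given: they have to be found in the camera images.
- template: The plywood template to hang: 164 x 76 x 10 mm, 150 to 270 g, with a hanging slot. Origin: middle of its lower end. z runs along its length to the upper end, x through the thickness, y across. 76 mm wide at z 0-36, 50 at 36-82, 62 above. Starts in a rest, leaning 30 degrees, upper end towards the robot (x points away from the robot and up); draw it out along its own z.
- template_slot (a point): Peak of the template's slot, mid-thickness (template z = 116 mm), which is to sit on the bar. The slot goes through the thickness, is 34 mm wide and 34 mm tall (template z 82 to 116), with a roof-shaped upper end. Axes as template.
- template_top (a point): Middle of the template's upper end (template z = 164 mm). Below it is the solid head, 48 mm tall (z 116 to 164), to be gripped across its 10 mm thickness; it stands free in the air above the rest.
- stand: Loose hook stand, 1.4 kg; tips or slides if its hook is pushed with 5 N or more. Origin: centre of the underside of its foot (140 x 90 x 14 mm). A 14 mm square post at stand x = +29 mm rises to z = 169 mm. From it a level bar runs to stand -x (roughly towards the robot) and ends in an upturned end at x = -16 mm, 8 mm thick, whose top is at z = 183 mm, 14 mm above the bar.
- bar (a point): Top of the level round bar (8 mm diameter), midway between upturned end and post (stand x = +5 mm, z = 169 mm). The free length of bar is 34 mm, from stand x = -12 to +22 mm. Nothing stands above bar and post but the upturned end and the hung template. Axes as stand.
- hung_template: Round-ended plywood template, 130 mm long, 12 mm thick, 120 to 220 g, already hanging by a slot of the same size anywhere along the bar; slides along it when pushed with 1 to 3 N. Origin: middle of its lower end; z up along its length, x through the thickness. A disc of 80 mm diameter below, 60 mm wide above.
- hung_slot (a point): Peak of the hung template's slot, mid-thickness (its z = 116 mm); its upper end stands 14 mm higher.
- plain_template: Another plywood template with no slot, 166 mm long, leaning alike in the other rest, its upper end up to 180 mm above the bench. Leave it. Origin: middle of its lower end.
- rest_a: Fixed wooden rest that holds the template to hang. Foot 150 x 100 mm, origin near the middle of its underside. The template's lower end sits at rest x = +40 mm, z = 30 mm, on a ledge behind a 10 mm lip, and its lower 90 mm lie on a sloping back board 90 mm wide.
- rest_b: Fixed wooden rest, the same, with the plain template.
- tin: Bystander: metal tin, 46 mm diameter, 34 mm high. Origin: underside.
- offcut: Bystander: wooden offcut 100 x 24 x 24 mm. Origin: underside.
- glue: Bystander: white bottle, 52 mm diameter, 130 mm high. Origin: underside.
- mug: Bystander: white mug, 80 mm diameter, 90 mm high. Origin: underside.
- mallet: Bystander: hammer lying at the left.
- rasp: Bystander: rasp with a wooden handle, 245 mm long, lying at the right.
Not all that is in view belongs to the job. Leave any pink look-alike of the stand alone.

How it is judged:
By the outcome, as a careful person would: the job done as asked, in the order asked, and still so for the second after the job is handed in, with the robot touching nothing.
It also fails if it takes over 48 s, if anything falls off the work surface, if the arm or the gripper's body presses on something with over 40 N, if the wrist force passes 120 N, or if a joint passes its speed limit or range.

### The arm

A 7-joint arm with a two-finger parallel gripper is mounted at the origin on the work surface. World frame = base frame: x ahead of the robot, y to its left, z up, the work surface at z = 0. Lengths are in m, angles in rad, forces in N, time in s.
With the tool pointing down it reaches from about 0.4 to 0.85 m from the base axis. Payload 10.4 kg.
Tool frame: the origin (TCP) lies midway between the tips of the shut fingers; the grasp point (between the pads) lies 19 mm behind it; z points along the fingers, x is the direction in which the jaws open and shut, and the axes are right-handed (so a half turn about z gives the same grasp; the last joint's range is limited). The gripper opens to 87 mm and grips with 3 to 60 N. Pads are 19 mm wide; open, the fingers measure 117 mm over their backs; the gripper's body (75 mm by 190 mm) begins 51 mm behind the grasp point.
Start: joints at [1.279, 0.332, -0.065, 1.46, 0.022, 1.35, -0.088], TCP at [0.166, -0.603, 0.196] pointing down, gripper open.
Joint ranges: [-2.6, 2.6], [-0.5, 2.12], [-1.47, 1.34], [0.16, 2.42], [-1.27, 4.41], [0.06, 2.06], [-2.6, 2.6]. Speed limits (rad/s): [2.22, 2.22, 2.79, 2.79, 3.14, 3.14, 3.14].

### API

Orientations are given as a unit quaternion [x, y, z, w].
In Python, from bench import r gives the robot as it stands. The module is installed in compiled form; this text tells all that it offers.
- The arm moves only by the tool play_rows, never from a script. Its argument "commands" is a list of rows, each a list of 7 numbers: the shift along the world's x, y, z in cm, then the turn, a rotation vector about the world's x, y, z in rad, then the finger opening in cm, from 0 to 8.7. A call has 1 to 20 rows; each row shifts and turns the commanded pose from where the row before left it; what a row does not reach is not made up. A row lasts 1/8 s, in which the tool goes at most 62.5 mm and 10.7 degrees, less where a joint would pass 70% of its speed; a pose out of reach is approached as far as the arm can. A call is refused whole if a number of a shift passes 6.25 or a number of a turn 0.188, either way. A call with a gripper value outside its range is refused whole. The fingers move at their own pace and stop on an object; "grip_force" is the grip in N (left out, the last holds). Time passes only in rows, so rows that do not move let the fingers close. It gives the time, the measured TCP pose, the force and the opening at its end, in the units of the state.
- r.read_state(): the state, without advancing time (a new reading comes with each control period).
- r.camera(name): name is "side" or "top"; returns a dict with "img" (384x512x3 uint8, red, green, blue), "K" (3x3 intrinsics, pixels), "camera_from_world" (4x4, takes a point from world to camera coordinates). Camera axes: x right, y down, z forward; pixel columns grow to the right and rows downward; lengths in m; the calibration is good to about 2 mm. A picture is of the moment at which its call begins. There is no depth.
- r.close_job(): hands the job in, once; it reports no verdict.
The state is a dict: "time": time; "joint_positions": joint angles; "joint_vel": joint speeds; "joint_torque": joint torques, N m; "ee_pos": TCP position; "eef_rot": TCP orientation; "ft_force": force on the tool from outside, world axes, zero at the start; "torque": the same for the moment, N m; "width": finger opening in m.
Only numpy, scipy, OpenCV 4.12 (cv2) and the standard library are available. Lean on these libraries where they do the work, as an engineer would, in place of code of your own. Each camera call takes 0.05 s, during which the arm holds its last target. There are 200 camera calls.

## Working session

There is one attempt and no reset: what is moved stays moved. The work goes in short steps, Python scripts to look and compute and a tool call to move; the robot and the scene stay as the last step left them, time stands still between calls to the robot, and variables do not carry over. Pictures are saved under pics/ and viewed, about 8 in all and at most 12, crops included, and the job is handed in when it is done.

Besides the shell and the picture viewer there is one more tool, called after "Request:" by a JSON object that holds its "api" and its "payload". play_rows: Moves the arm, as the interface text tells. Its arguments: {"type":"object","properties":{"commands":{"type":"array","items":{"type":"array","items":{"type":"number"}}},"grip_force":{"type":"number"}},"required":["commands"]}

```bash
mkdir -p pics
python3 - <<'E'
from bench import r
import cv2,numpy as np
s=r.read_state();print(s)
for n in("side","top"):
    c=r.camera(n);cv2.imwrite(f"pics/{n}0.png",cv2.resize(c["img"][:,:,::-1],(800,600),interpolation=cv2.INTER_CUBIC))
    cv2.imwrite(f"pics/{n}_raw0.png",c["img"][:,:,::-1])
    np.savez(f"{n}.npz",K=c["K"],T=c["camera_from_world"]);print(n,c["K"].round(1).tolist());print(c["camera_from_world"].round(3).tolist())
    T=c["camera_from_world"];print((-T[:3,:3].T@T[:3,3]).round(3))
E
```

```text
{'time': 0.0, 'joint_positions': array([ 1.27941649,  0.33288449, -0.06471577,  1.46096231,  0.02159467,
        1.34991816, -0.08849646]), 'joint_vel': array([-0.00124359,  0.00085183,  0.00059698,  0.0006161 , -0.00049002,
       -0.00027651, -0.00036387]), 'joint_torque': array([ 1.85419826e-04, -6.23265052e+01,  2.51021079e-02, -3.89904284e+01,
       -6.13128114e-02,  3.98947927e-02,  1.72598598e-04]), 'ee_pos': array([ 0.16585627, -0.60213013,  0.19493612]), 'eef_rot': array([ 7.95484730e-01, -6.05973183e-01, -6.04996486e-04, -4.23410666e-04]), 'ft_force': array([ 0.26084454, -0.20206012, -0.29647259]), 'torque': array([-0.01305186,  0.00591431, -0.03767187]), 'width': 0.08709110166198152}
side [[378.8, 0.0, 254.7], [0.0, 378.8, 191.4], [0.0, 0.0, 1.0]]
[[-0.995, -0.102, -0.012, 0.537], [-0.062, 0.692, -0.719, 0.137], [0.081, -0.714, -0.695, 1.283], [0.0, 0.0, 0.0, 1.0]]
[0.438 0.876 0.997]
top [[413.5, 0.0, 246.2], [0.0, 413.5, 190.8], [0.0, 0.0, 1.0]]
[[-0.007, -1.0, -0.012, 0.005], [-0.986, 0.009, -0.169, 0.552], [0.169, 0.011, -0.986, 1.274], [0.0, 0.0, 0.0, 1.0]]
[ 0.329 -0.014  1.349]
```

View pics/side0.png

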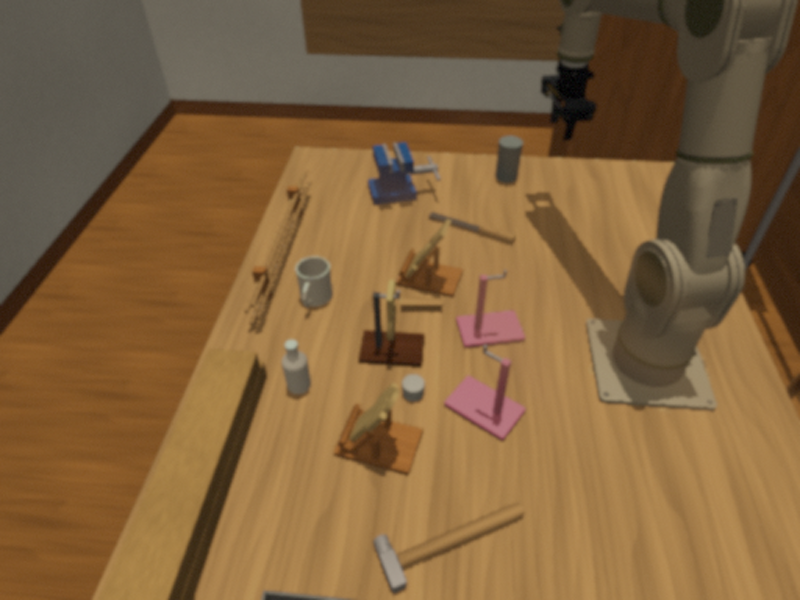

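View pics/top0.png

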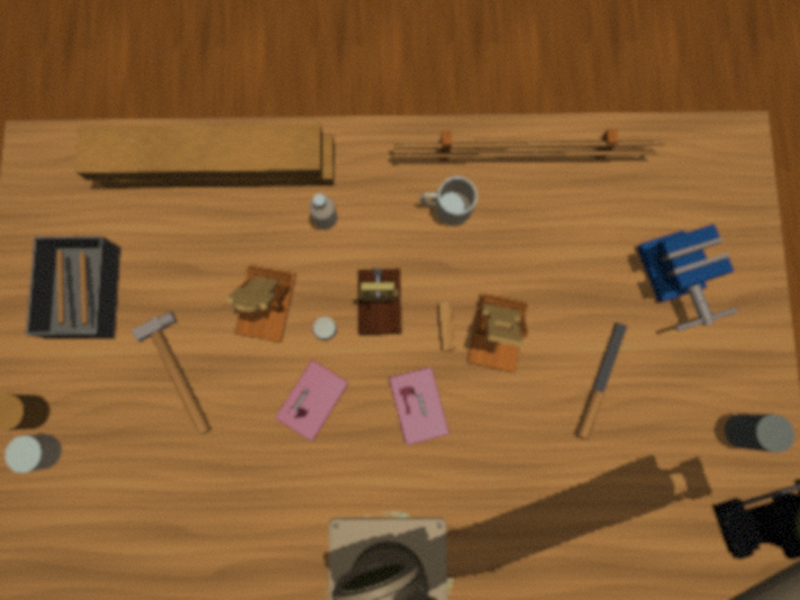

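The side view shows rests at about (380,430) and (430,265), the dark stand at (392,325), and two pink look-alikes. The top view shows rests at (262,300) and (500,330), with the dark stand at (380,300). The candidates for the template are the two leaning plates, so I'm enlarging both.

Run:
```python
import cv2,numpy as np
t=cv2.imread("pics/top_raw0.png");s=cv2.imread("pics/side_raw0.png")
def c(im,u,v,h=25,w=33):
    return cv2.resize(im[v-h:v+h,u-w:u+w],(396,300),interpolation=cv2.INTER_CUBIC)
# crops: scale 6
m=np.vstack([np.hstack([c(t,168,192),c(t,320,208)]),np.hstack([c(s,240,270),c(s,278,165)])])
cv2.imwrite("pics/m1.png",np.clip(m*1.5,0,255).astype(np.uint8))
```

```text
(no output)
```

View pics/m1.png

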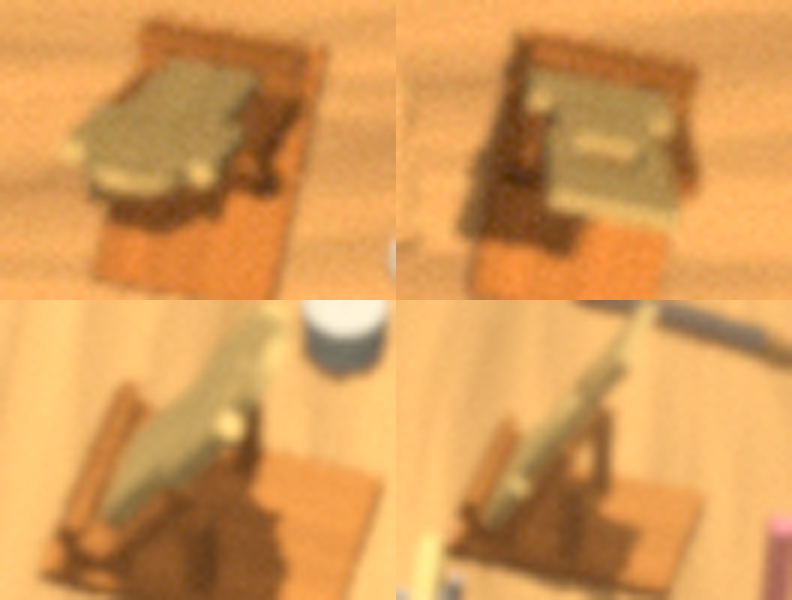

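The two candidates are the left plate (top 262,300), a solid plate with no slot, and the right plate (top 500,330), which has the bright slot edge through it. The right one is the template and its foot is rest_a. I'll now make gridded enlargements of the template and stand in both views.

```bash
cat > h.py <<'E'
import cv2,numpy as np
C={n:np.load(f"{n}.npz") for n in("side","top")}
def ray(n,uv):
    K,T=C[n]["K"],C[n]["T"];d=T[:3,:3].T@np.linalg.solve(K,[uv[0],uv[1],1]);return -T[:3,:3].T@T[:3,3],d/np.linalg.norm(d)
def plane(n,uv,z):
    o,d=ray(n,uv);return o+d*(z-o[2])/d[2]
def proj(n,p):
    K,T=C[n]["K"],C[n]["T"];q=K@(T[:3,:3]@np.asarray(p)+T[:3,3]);return q[:2]/q[2]
def tri(a,b): # top px, side px -> point, gap
    (o,d),(p,e)=ray("top",a),ray("side",b);s=np.linalg.lstsq(np.c_[d,-e],p-o,rcond=None)[0]
    x,y=o+d*s[0],p+e*s[1];return (x+y)/2,np.linalg.norm(x-y)
def crop(im,u,v,w,h,k): # u,v top-left
    c=cv2.resize(im[v:v+h,u:u+w],None,fx=k,fy=k,interpolation=cv2.INTER_CUBIC);c=np.clip(c*1.5,0,255).astype(np.uint8)
    for i in range(w):
        if (u+i)%5==0:
            x=int((i+.5)*k);cv2.line(c,(x,0),(x,h*k),(255,0,0) if (u+i)%10==0 else (200,160,120),1)
            if (u+i)%10==0:cv2.putText(c,str(u+i),(x+1,10),0,.4,(0,0,255),1)
    for i in range(h):
        if (v+i)%5==0:
            y=int((i+.5)*k);cv2.line(c,(0,y),(w*k,y),(255,0,0) if (v+i)%10==0 else (200,160,120),1)
            if (v+i)%10==0:cv2.putText(c,str(v+i),(1,y-1),0,.4,(0,0,255),1)
    return c
E
python3 - <<'E'
from h import *
t=cv2.imread("pics/top_raw0.png");s=cv2.imread("pics/side_raw0.png")
cv2.imwrite("pics/g1.png",np.hstack([crop(t,297,185,44,55,9),crop(s,252,135,44,55,9)]))
cv2.imwrite("pics/g2.png",np.hstack([crop(t,225,168,36,50,11),crop(s,228,178,36,50,11)]))
E
```

```text
(no output)
```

View pics/g1.png

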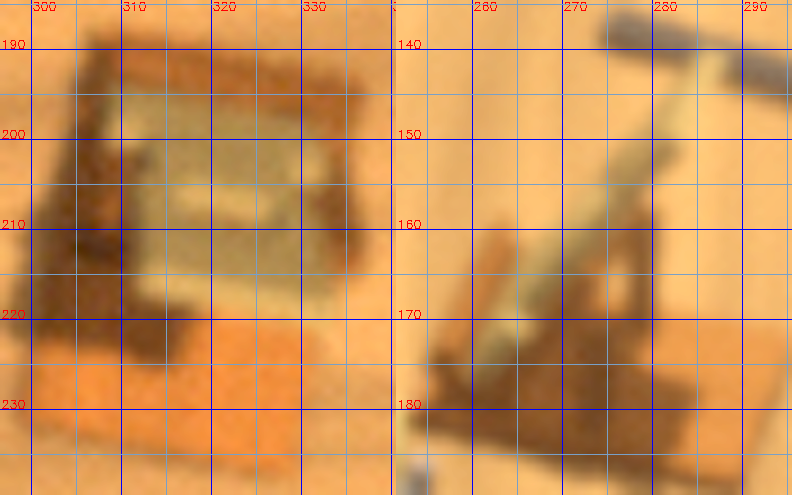

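View pics/g2.png

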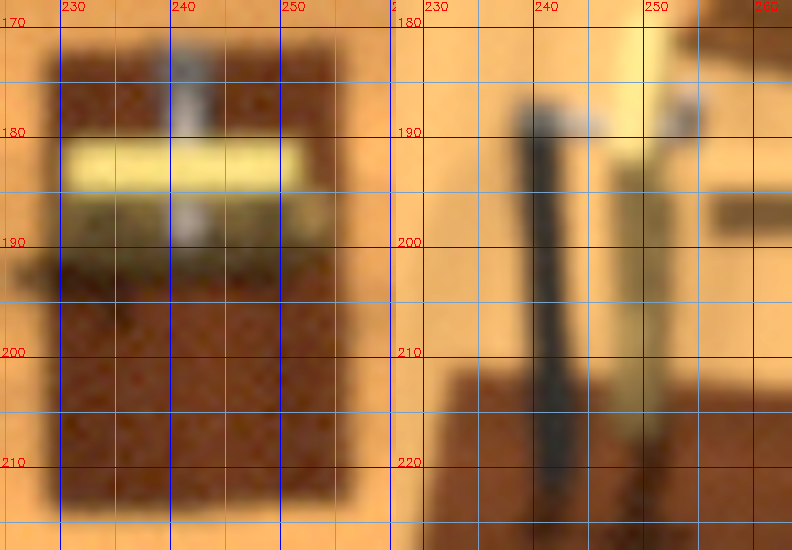

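Template in the top view: its upper end strip runs from about (312,216) to (333,219), the slot edge is at (316–326, 206), and the rest foot's front edge runs (297.5,231)–(328.5,237). In the side view its top is at about (285,142). The hung template's top edge is at top (231–251.5, 183), and in the side view it sits close to the upturned end at (253,188).

Run:
```python
from h import *
t=cv2.imread("pics/top_raw0.png");s=cv2.imread("pics/side_raw0.png")
# stand foot: dark red
def big(m,box):
    z=np.zeros_like(m);u,v,w,h=box;z[v:v+h,u:u+w]=m[v:v+h,u:u+w]
    return z
g=t.astype(int)
m=((g[:,:,2]<105)).astype(np.uint8)*255
m=big(m,(226,166,34,52))
m=cv2.morphologyEx(m,cv2.MORPH_OPEN,np.ones((3,3)));c=max(cv2.findContours(m,0,2)[0],key=cv2.contourArea)
print("stand foot px",cv2.minAreaRect(c))
for uv in[(228.8,171.7),(255.7,171.7),(256.2,213.3),(228.8,213.3)]: print("foot",plane("top",uv,.014).round(4))
P=[plane("top",uv,.014) for uv in[(228.8,171.7),(255.7,171.7),(256.2,213.3),(228.8,213.3)]]
print("centre",np.mean(P,0),"len",[np.linalg.norm(P[i]-P[i-1]).round(3) for i in range(4)])
for uv in[(297.8,231),(328.5,237),(336,193.8),(307,188.5)]: print("rest foot z0.012",plane("top",uv,.012).round(4))
print("hung top L,R @.183",plane("top",(230.7,183),.183),plane("top",(251.8,182.7),.183))
print("hung top back/front",plane("top",(241,180.3),.183),plane("top",(241,185.4),.183))
print("upturned",tri((241.3,187.5),(253.5,187)),plane("top",(241.3,187.5),.183))
print("post",plane("top",(241,171.5),.169), plane("top",(241,176),.169))
# template top end
for a in[(312.3,215.5),(333,218.5)]:print("tmpl top @.17",plane("top",a,.172))
# rows profiles
for v in(183,): print("row183",g[v,226:258,1].tolist())
print("col 236 v175-200",g[175:200,236,1].tolist())
print("col 241",g[168:195,241].tolist())
print("side row 184",s[184,240:262].tolist())
print("side row 188",s[188,236:260].tolist())
```

```text
stand foot px ((241.41038513183594, 192.9386749267578), (42.13410568237305, 28.88575553894043), 87.51044464111328)
foot [0.6224 0.0575 0.014 ]
foot [ 0.6215 -0.0313  0.014 ]
foot [ 0.4835 -0.0314  0.014 ]
foot [0.4843 0.0575 0.014 ]
centre [0.55294471 0.01305971 0.014     ] len [np.float64(0.138), np.float64(0.089), np.float64(0.138), np.float64(0.089)]
rest foot z0.012 [ 0.4253 -0.1647  0.012 ]
rest foot z0.012 [ 0.4053 -0.2626  0.012 ]
rest foot z0.012 [ 0.5455 -0.2928  0.012 ]
rest foot z0.012 [ 0.564  -0.1988  0.012 ]
hung top L,R @.183 [0.55205275 0.04294236 0.183     ] [ 0.55234406 -0.01762668  0.183     ]
hung top back/front [0.55966242 0.01332895 0.183     ] [0.54476412 0.01340617 0.183     ]
upturned (array([0.53987536, 0.01274415, 0.17589001]), np.float64(8.264023413897394e-05)) [0.53863968 0.01257842 0.183     ]
post [0.58859732 0.01352489 0.169     ] [0.57519264 0.01359436 0.169     ]
tmpl top @.17 [ 0.45755905 -0.18926917  0.172     ]
tmpl top @.17 [ 0.44847489 -0.2477894   0.172     ]
row183 [109, 103, 88, 66, 80, 116, 141, 148, 153, 148, 149, 150, 152, 151, 150, 148, 1
[... 668 characters left out ...]
9, 169], [79, 132, 172], [81, 134, 175], [81, 135, 177], [81, 135, 176], [85, 141, 176], [91, 149, 178], [96, 157, 180], [96, 156, 179], [89, 146, 168], [77, 127, 154], [72, 119, 153], [74, 118, 154], [73, 116, 151], [68, 111, 148], [65, 108, 146], [60, 102, 138], [52, 91, 124], [48, 84, 116], [48, 83, 116]]
side row 188 [[76, 126, 165], [72, 119, 155], [68, 101, 132], [66, 85, 102], [65, 77, 85], [67, 77, 84], [79, 93, 104], [93, 114, 132], [102, 127, 148], [105, 132, 156], [103, 137, 161], [99, 144, 169], [98, 154, 177], [98, 155, 179], [92, 149, 172], [83, 129, 150], [81, 110, 128], [74, 95, 111], [67, 82, 96], [65, 87, 109], [68, 108, 142], [68, 118, 155], [72, 120, 158], [68, 117, 156]]
```

Estimates:

| Item | Position |
|---|---|
| Stand | (0.553, 0.013), yaw about 0 |
| Free bar | x ≈ 0.541–0.575 |
| Hung template | centre x ≈ 0.552, so only about 4 mm in front of it |

The round template has to go back about 12 mm. I'll straddle the bar with the fingers and push it evenly at bar height.

Request:
{"api": "play_rows", "payload": {"commands": [[1,2,5,0,0,-0.02,3.6],[2.3,4.2,5,0,0,-0.02,3.6],[2.3,4.3,0,0,0,-0.02,3.6],[2.3,4.3,0,0,0,-0.02,3.6],[2.3,4.3,0,0,0,-0.02,3.6],[2.3,4.3,0,0,0,-0.02,3.6],[2.3,4.3,0,0,0,-0.02,3.6],[2.3,4.3,0,0,0,-0.02,3.6],[2.3,4.3,0,0,0,-0.02,3.6],[2.3,4.3,0,0,0,-0.02,3.6],[2.3,4.3,0,0,0,-0.02,3.6],[2.3,4.3,0,0,0,-0.02,3.6],[2.3,4.3,0,0,0,-0.02,3.6],[2.3,4.3,0,0,0,-0.01,3.6],[2.3,4.2,0,0,0,0,3.6],[0,0,0,0,0,0,3.6]], "grip_force": 15}}

```text
time: 2.1
ee_pos: [0.4962, 0.0172, 0.2905]
eef_rot: [0.709, -0.705, -0.001, -0.0]
ft_force: [-0.3, -0.6, -0.6]
width: 0.0357
```

Request:
{"api": "play_rows", "payload": {"commands": [[0,-0.4,-3,0,0,0,3.6],[0,0,-4,0,0,0,3.6],[0,0,-3.5,0,0,0,3.6],[0,0,-2,0,0,0,3.6],[0,0,0,0,0,0,3.6],[1,0,0,0,0,0,3.6],[1,0,0,0,0,0,3.6],[0.8,0,0,0,0,0,3.6],[0,0,0,0,0,0,3.6]]}}

```text
time: 3.22
ee_pos: [0.5244, 0.0095, 0.1659]
eef_rot: [-0.707, 0.707, 0.0, 0.0]
ft_force: [0.2, 0.5, 0.5]
width: 0.0357
```

Run:
```python
from h import *
from bench import r
im=[]
for n,b in(("top",(223,160)),("side",(228,172))):
    c=r.camera(n)["img"][:,:,::-1];im.append(crop(c,*b,36,50,11))
cv2.imwrite("pics/p1.png",np.hstack(im));print(r.read_state()["ft_force"])
```

```text
[-0.16206662 -0.33674138 -0.01724512]
```

View pics/p1.png

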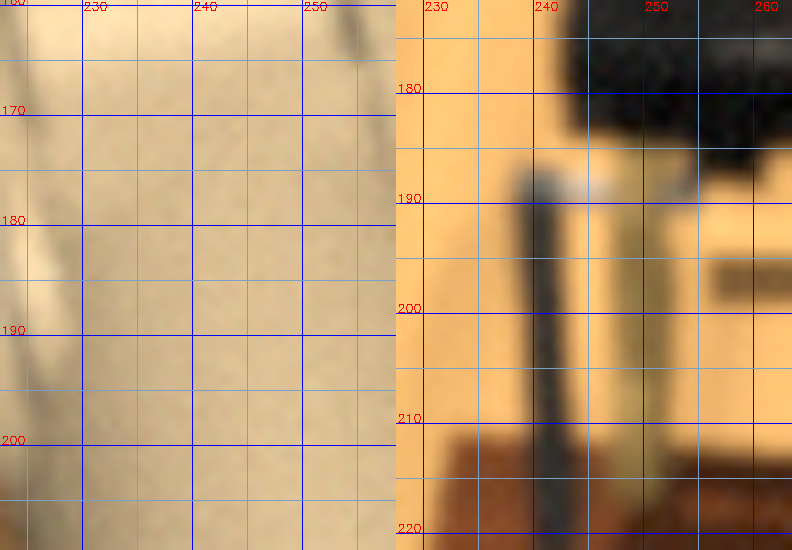

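Side crop: the finger's front edge is at u≈254.5 and hung template's front face is at about u=252. The bar spans (243–255, 188), and the arm hides the top view. I'll centre in y and push gently in short steps.

Request:
{"api": "play_rows", "payload": {"commands": [[0.4,0.35,0,0,0,0,3.6],[0.2,0,0,0,0,0,3.6],[0.2,0,0,0,0,0,3.6],[0.2,0,0,0,0,0,3.6],[0.2,0,0,0,0,0,3.6],[0.2,0,0,0,0,0,3.6]]}}

```text
time: 4.08
ee_pos: [0.5379, 0.0128, 0.1659]
eef_rot: [-0.707, 0.708, -0.0, -0.0]
ft_force: [0.4, -0.7, 0.1]
width: 0.0361
```

Request:
{"api": "play_rows", "payload": {"commands": [[0.2,0,0,0,0,0,3.6],[0.2,0,0,0,0,0,3.6],[0.2,0,0,0,0,0,3.6]]}}

```text
time: 4.45
ee_pos: [0.5439, 0.0128, 0.1659]
eef_rot: [-0.707, 0.708, -0.0, -0.0]
ft_force: [-0.5, -0.3, 0.4]
width: 0.0361
```

Run:
```python
from h import *
from bench import r
c=r.camera("side")["img"][:,:,::-1].copy()
for v in(190,195,200,205,210):print(v,c[v,236:262,1].tolist())
o=cv2.imread("pics/side_raw0.png")
for v in(190,195,200,205,210):print('o',v,o[v,236:262,1].tolist())
print(r.read_state()["ft_force"],[proj("side",(.546+d,.042,.17))[0].round(1) for d in(0,.012)])
```

```text
190 [126, 112, 91, 64, 51, 52, 63, 87, 102, 105, 103, 98, 93, 89, 83, 74, 75, 81, 84, 98, 118, 129, 127, 125, 126, 126]
195 [120, 114, 94, 66, 43, 38, 58, 96, 127, 136, 128, 104, 83, 78, 74, 78, 85, 105, 119, 121, 108, 95, 93, 93, 92, 95]
200 [124, 124, 114, 86, 52, 35, 49, 87, 121, 133, 129, 109, 90, 80, 76, 72, 77, 100, 116, 121, 116, 112, 108, 110, 114, 117]
205 [128, 128, 121, 95, 59, 39, 41, 80, 116, 130, 129, 115, 97, 84, 79, 74, 81, 103, 120, 122, 121, 119, 122, 126, 128, 131]
210 [116, 120, 116, 94, 61, 40, 36, 59, 93, 117, 122, 111, 100, 95, 87, 80, 89, 109, 119, 118, 120, 121, 124, 127, 129, 130]
o 190 [121, 110, 88, 62, 50, 51, 67, 92, 109, 117, 124, 139, 152, 152, 143, 119, 102, 93, 87, 97, 116, 126, 124, 124, 120, 123]
o 195 [116, 110, 91, 67, 41, 37, 56, 91, 120, 131, 125, 102, 83, 74, 73, 79, 90, 107, 117, 118, 105, 93, 90, 89, 91, 90]
o 200 [120, 120, 112, 83, 51, 34, 47, 84, 118, 131, 124, 107, 87, 77, 76, 78, 79, 98, 113, 117, 112, 106, 106, 108, 110, 114]
o 205 [124, 125, 118, 92, 55, 39, 39, 78, 110, 126, 125, 110, 94, 82, 78, 76, 82, 101, 115, 119, 117, 117, 120, 122, 124, 127]
o 210 [115, 116, 111, 92, 62, 37, 35, 56, 89, 114, 117, 109, 98, 92, 84, 78, 84, 106, 115, 117, 116, 119, 122, 122, 126, 126]
[ 1.14864644 -0.05286495 -0.91292626] [np.float64(250.6), np.float64(246.8)]
```

Request:
{"api": "play_rows", "payload": {"commands": [[0.2,0,0,0,0,0,3.6],[0.2,0,0,0,0,0,3.6],[0.2,0,0,0,0,0,3.6]]}}

```text
time: 4.88
ee_pos: [0.5499, 0.0128, 0.1659]
eef_rot: [-0.707, 0.708, -0.0, -0.0]
ft_force: [-0.4, -1.1, -0.8]
width: 0.0359
```

```bash
cat > hs.py <<'E'
from h import *
from bench import r
c=r.camera("side")["img"][:,:,::-1].copy()
for v in(195,200,205,210):print(v,c[v,236:262,1].tolist())
print(r.read_state()["ft_force"])
cv2.imwrite("pics/last_side.png",c)
E
python3 hs.py
```

```text
195 [121, 114, 96, 63, 38, 39, 57, 95, 126, 135, 128, 106, 85, 77, 74, 78, 87, 106, 119, 121, 107, 96, 94, 92, 94, 95]
200 [123, 125, 116, 88, 51, 37, 47, 88, 123, 135, 128, 109, 89, 80, 80, 74, 77, 99, 115, 122, 115, 112, 110, 112, 115, 116]
205 [128, 129, 121, 94, 59, 37, 46, 79, 115, 130, 128, 114, 97, 84, 80, 74, 81, 102, 119, 123, 121, 121, 121, 126, 129, 130]
210 [116, 120, 116, 94, 66, 41, 38, 59, 93, 116, 122, 111, 100, 95, 90, 81, 90, 108, 118, 119, 120, 121, 125, 126, 129, 130]
[-0.76946479 -0.79722538 -0.1061651 ]
```

Run:
```python
from h import *
for y in(.035,.045):print([ (x,proj("side",(x,y,.166)).round(1)) for x in(.5149,.5244,.5339)])
print(proj("side",(.552,.043,.183)),proj("side",(.552,.043,.166)))
c=cv2.imread("pics/last_side.png");cv2.imwrite("pics/p2.png",crop(c,225,165,45,45,13))
```

```text
[(0.5149, array([260.7, 194.7])), (0.5244, array([257.7, 194.5])), (0.5339, array([254.7, 194.3]))]
[(0.5149, array([260.4, 196.9])), (0.5244, array([257.4, 196.7])), (0.5339, array([254.4, 196.5]))]
[248.53405369 191.78415641] [248.66177232 195.69545227]
```

View pics/p2.png

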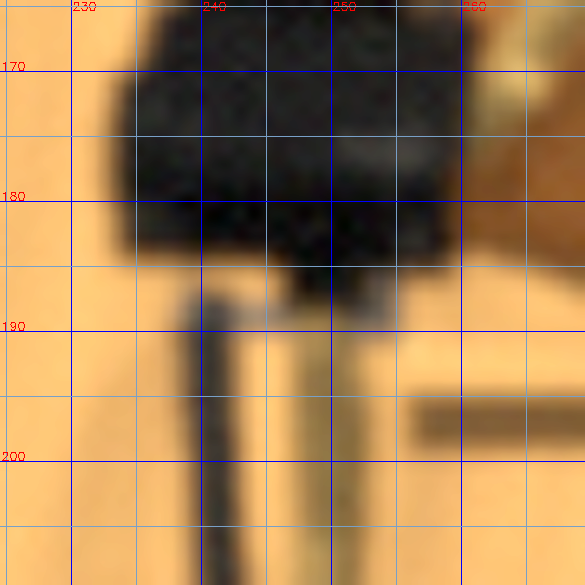

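The side crop shows the fingertips ending at v≈188. That puts them just above the hung template's top (near corner v≈192), so the half-open fingers reach less far than the TCP. Nothing was touched and the forces are near zero. I'll back off, drop 2.5 cm and push again.

Request:
{"api": "play_rows", "payload": {"commands": [[-2,0,0,0,0,0,3.6],[-2,0,0,0,0,0,3.6],[0,0,-1.3,0,0,0,3.6],[0,0,-1.2,0,0,0,3.6],[1,0,0,0,0,0,3.6],[1,0,0,0,0,0,3.6],[0.2,0,0,0,0,0,3.6],[0.2,0,0,0,0,0,3.6],[0.2,0,0,0,0,0,3.6]]}}

```text
time: 6.05
ee_pos: [0.5357, 0.0129, 0.141]
eef_rot: [-0.707, 0.707, -0.0, -0.0]
ft_force: [-2.8, 0.6, 1.6]
width: 0.0359
```

Request:
{"api": "play_rows", "payload": {"commands": [[0.2,0,0,0,0,0,3.6],[0.2,0,0,0,0,0,3.6]]}}

```text
time: 6.3
ee_pos: [0.5397, 0.0128, 0.141]
eef_rot: [-0.707, 0.708, -0.0, -0.0]
ft_force: [-1.6, 0.3, 1.5]
width: 0.036
```

```bash
python3 hs.py
```

```text
195 [119, 114, 95, 65, 41, 39, 59, 94, 117, 115, 94, 80, 75, 66, 61, 65, 82, 95, 92, 84, 79, 83, 87, 90, 93, 91]
200 [122, 122, 113, 87, 52, 35, 49, 85, 117, 119, 104, 84, 78, 71, 72, 81, 107, 123, 128, 123, 117, 109, 108, 110, 113, 117]
205 [127, 129, 120, 95, 58, 37, 43, 79, 114, 120, 106, 91, 82, 75, 71, 85, 110, 124, 126, 122, 119, 120, 123, 125, 127, 129]
210 [117, 119, 115, 95, 64, 44, 36, 60, 91, 107, 105, 95, 93, 83, 78, 91, 112, 121, 121, 120, 121, 121, 124, 126, 129, 131]
[-0.02233609  0.46367749  0.91141079]
```

It is sliding: about 3.5 mm so far, the post pixels are unchanged, and the push was about 2 N. I'll push another 8 mm.

Request:
{"api": "play_rows", "payload": {"commands": [[0.2,0,0,0,0,0,3.6],[0.2,0,0,0,0,0,3.6],[0.2,0,0,0,0,0,3.6],[0.2,0,0,0,0,0,3.6]]}}

```text
time: 6.85
ee_pos: [0.5479, 0.0129, 0.1409]
eef_rot: [-0.707, 0.708, -0.0, -0.0]
ft_force: [-3.0, -0.4, 2.9]
width: 0.0364
```

```bash
python3 hs.py
```

```text
195 [120, 114, 94, 65, 42, 35, 48, 66, 73, 75, 72, 68, 67, 77, 97, 105, 107, 112, 122, 121, 108, 96, 92, 91, 92, 95]
200 [125, 124, 114, 85, 48, 35, 46, 61, 76, 78, 77, 70, 73, 94, 120, 133, 134, 132, 128, 123, 116, 108, 110, 111, 114, 117]
205 [127, 130, 122, 95, 58, 34, 40, 61, 76, 80, 80, 73, 75, 94, 119, 129, 131, 128, 127, 122, 121, 120, 122, 125, 130, 131]
210 [117, 120, 114, 96, 63, 45, 50, 71, 85, 91, 86, 75, 84, 106, 122, 129, 125, 125, 123, 120, 120, 121, 124, 127, 128, 131]
[-0.76975435  0.44032295  0.29281442]
```

The hung template moved back about 11 mm and the stand did not move. Next I'll retreat upward and refine the template's pose.

Request:
{"api": "play_rows", "payload": {"commands": [[-2,0,0,0,0,0,3.6],[-3,0,0,0,0,0,3.6],[-2,0,4,0,0,0,3.6],[0,-2,6,0,0,0,5],[-1,-3,5,0,0,0.15,5]]}}

```text
time: 7.52
ee_pos: [0.4681, -0.0368, 0.2926]
eef_rot: [0.759, -0.651, 0.001, -0.001]
ft_force: [1.8, -1.3, -1.0]
width: 0.0468
```

Run:
```python
from h import *
print("shoulder L",tri((311,199.3),(264.5,170.5)))
def model(yaw,top):
    a=np.deg2rad(yaw);f=np.array([np.cos(a),np.sin(a),0]);y=np.array([-np.sin(a),np.cos(a),0]);z=-.5*f+np.array([0,0,.866]);x=.866*f+np.array([0,0,.5])
    o=np.array(top)-.164*z
    return lambda p:o+p[0]*x+p[1]*y+p[2]*z
for nm,top in(("A",(.444,-.221,.172)),("B",(.453,-.2185,.172))):
    m=model(-11,top);print(nm)
    for k,p in dict(topLf=(.005,.031,.164),topRf=(.005,-.031,.164),topLn=(-.005,.031,.164),topRn=(-.005,-.031,.164),shL=(0,.0315,.036),shR=(0,-.0315,.036),headLlow=(.005,.031,.082),slotbotface=(0,0,.082),botL=(.005,.038,0)).items():
        print(k,proj("top",m(p)).round(1),proj("side",m(p)).round(1))
```

```text
shoulder L (array([ 0.52174157, -0.20378042,  0.05912576]), np.float64(0.001292689231166963))
A
topLf [313.2 216.6] [283.7 149.2]
topRf [334.8 220.6] [287.7 139.1]
topLn [312.5 219.7] [286.  150.7]
topRn [334.  223.7] [290.  140.6]
shL [310.7 201.8] [267.  170.5]
shR [330.6 205.4] [271.3 160.3]
headLlow [311.9 205.8] [272.  162.6]
slotbotface [321.7 209.2] [275.3 158.3]
botL [308.6 196. ] [260.8 176.2]
B
topLf [312.2 213.4] [281.1 149.5]
topRf [333.8 217.4] [285.2 139.4]
topLn [311.5 216.6] [283.4 151. ]
topRn [333.  220.6] [287.5 140.9]
shL [309.8 199. ] [264.6 170.8]
shR [329.7 202.6] [269.  160.6]
headLlow [311.  202.9] [269.6 162.9]
slotbotface [320.7 206.3] [272.8 158.5]
botL [307.7 193.2] [258.4 176.5]
```

Hypothesis B fits the seen shoulders to within a pixel: upper end at (0.453, −0.2195, 0.172), yaw −11°. I'm going to the pre-grasp pose, tilted 30°.

Request:
{"api": "play_rows", "payload": {"commands": [[-0.6,-1.8,0,0,0,0.175,5],[-0.6,-1.8,0,0,0,0.175,5],[-0.6,-1.8,0,0,0,0.175,5],[-0.6,-1.8,0,0,0,0.175,5],[-0.6,-1.8,0,0,0,0.175,5],[-0.6,-1.8,0,0,0,0.175,5],[-0.6,-1.8,0,0,0,0.175,5],[-0.6,-1.6,-1.5,-0.033,-0.171,0,5],[-0.5,-1.6,-1.5,-0.033,-0.171,0,5],[-0.5,-1.6,-1.5,-0.033,-0.171,0,5],[0,0,0,0,0,0,5]]}}

```text
time: 8.9
ee_pos: [0.4051, -0.2109, 0.2402]
eef_rot: [0.962, -0.098, 0.255, 0.023]
ft_force: [-0.2, 0.2, 1.0]
width: 0.0498
```

```bash
cat >> h.py <<'E'
from scipy.spatial.transform import Rotation as R
def goal(pos,yaw,tilt): # tilt deg: tool z leans toward f
    a=np.deg2rad(yaw);f=np.array([np.cos(a),np.sin(a),0]);k=np.array([0,0,1.]);y=np.cross(k,f);t=np.deg2rad(tilt)
    z=np.sin(t)*f-np.cos(t)*k;x=np.cos(t)*f+np.sin(t)*k;G=np.c_[x,np.cross(z,x),z]
    from bench import r
    s=r.read_state();M=R.from_quat(s["eef_rot"])
    best=min((R.from_matrix(G@np.diag(d))*M.inv() for d in((1,1,1),(-1,-1,1))),key=lambda q:q.magnitude())
    print("shift cm",((np.array(pos)-s["ee_pos"])*100).round(2),"turn",best.as_rotvec().round(3),"F",s["ft_force"].round(1),"w",s["width"].round(4),"t",s["time"],"z",z.round(3))
E
python3 -c "
from h import *
goal((.4687,-.2225,.1443),-11,30)"
```

```text
Traceback (most recent call last):
  File "h.py", line 30, in goal
    print("shift cm",((np.array(pos)-s["ee_pos"])*100).round(2),"turn",best.as_rotvec().round(3),"F",s["ft_force"].round(1),"w",s["width"].round(4),"t",s["time"],"z",z.round(3))
                                                                                                                                ^^^^^^^^^^^^^^^^
AttributeError: 'float' object has no attribute 'round'
```

```bash
sed -i 's/s\["width"\].round(4)/round(s["width"],4)/' h.py
python3 -c "
from h import *
goal((.4687,-.2225,.1443),-11,30)"
```

```text
shift cm [ 6.36 -1.16 -9.59] turn [-0.006 -0.004  0.009] F [-0.2  0.2  1. ] w 0.0498 t 8.9 z [ 0.491 -0.095 -0.866]
```

Request:
{"api": "play_rows", "payload": {"commands": [[0.9,-0.1,0,0,0,0,5],[1.5,-0.3,-2.6,0,0,0,5],[1.5,-0.3,-2.6,0,0,0,5],[1.2,-0.25,-2.2,0,0,0,5],[0.8,-0.15,-1.4,0,0,0,5],[0.46,-0.06,-0.8,0,0,0,5],[0,0,0,0,0,0,5]]}}

```text
time: 9.78
ee_pos: [0.4747, -0.2222, 0.1496]
eef_rot: [0.961, -0.094, 0.257, 0.023]
ft_force: [-0.2, -0.1, -1.1]
width: 0.0502
```

Run:
```python
from h import *
from bench import r
goal((.4687,-.2225,.1443),-11,30)
im=[]
for n,b in(("top",(297,185)),("side",(255,120))):
    c=r.camera(n)["img"][:,:,::-1].copy();im.append(crop(c,*b,44,55,9))
cv2.imwrite("pics/p3.png",np.hstack(im))
```

```text
shift cm [-0.6  -0.03 -0.53] turn [-0.004 -0.     0.003] F [-0.2 -0.1 -1.1] w 0.0502 t 9.775 z [ 0.491 -0.095 -0.866]
```

View pics/p3.png

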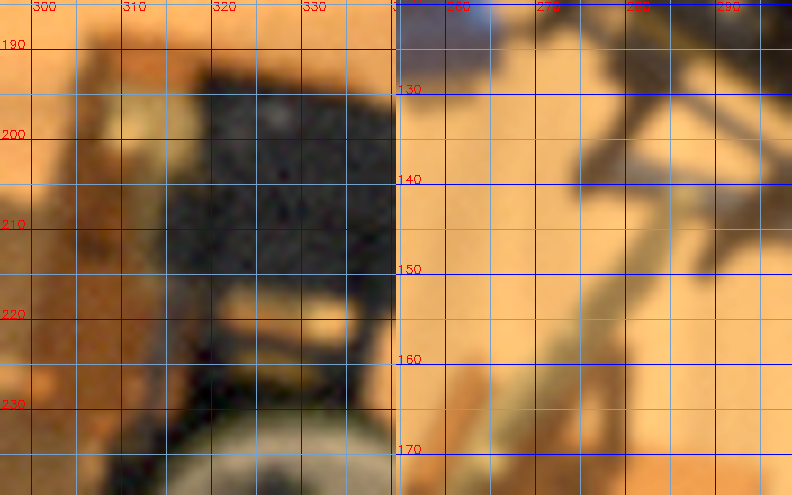

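The fingers straddle the head: tips at side (273.5,140) and (288.5,150), with the template between them. They sit about 8 mm towards +x_t and reach only just past the upper end. I'll correct that, go a little deeper and close.

Request:
{"api": "play_rows", "payload": {"commands": [[-0.6,-0.05,-0.5,0,0,0,5],[0.3,-0.05,-0.55,0,0,0,5],[0,0,0,0,0,0,5],[0,0,0,0,0,0,3],[0,0,0,0,0,0,1.5],[0,0,0,0,0,0,0.5],[0,0,0,0,0,0,0],[0,0,0,0,0,0,0],[0,0,0,0,0,0,0]], "grip_force": 30}}

```text
time: 11.0
ee_pos: [0.4703, -0.2235, 0.1387]
eef_rot: [0.961, -0.095, 0.257, 0.024]
ft_force: [-0.8, -0.3, 1.1]
width: 0.0097
```

Run:
```python
from h import *
from bench import r
goal((.4687,-.2225,.1443),-11,30)
c=r.camera("side")["img"][:,:,::-1].copy();cv2.imwrite("pics/p4.png",crop(c,252,115,54,65,9))
```

```text
shift cm [-0.16  0.1   0.56] turn [-0.003 -0.     0.004] F [-0.8 -0.3  1.1] w 0.0097 t 11.0 z [ 0.491 -0.095 -0.866]
```

View pics/p4.png

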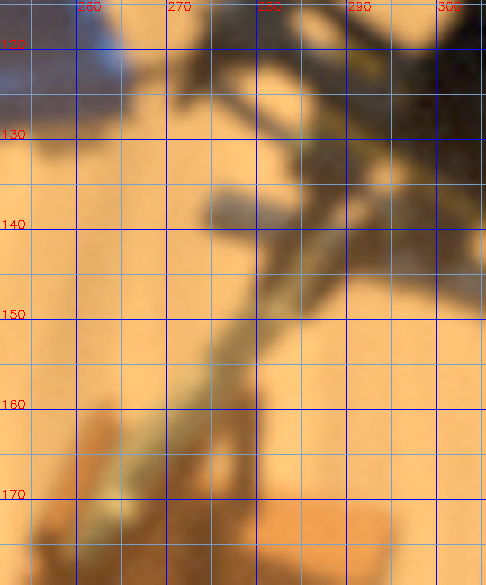

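Run:
```python
from h import *
from bench import r
s=r.read_state();M=R.from_quat(s["eef_rot"]).as_matrix();p=s["ee_pos"]
print(M.round(2))
for d in(0,.005,.01,.015,.02):
  print(d,[proj("side",p-d*M[:,2]+sx*M[:,0]+np.array([0,.0095,0])).round(1).tolist() for sx in(-.012,-.005,.005,.012)])
for k in(-.038,-.045): print("top end near mid",proj("side",p+k*M[:,2]).round(1),proj("side",p+k*M[:,2]+[0,.03,0]).round(1))
```

```text
[[ 0.85 -0.19  0.49]
 [-0.17 -0.98 -0.09]
 [ 0.5  -0.   -0.87]]
0 [[281.8, 154.7], [280.2, 153.7], [278.0, 152.2], [276.4, 151.1]]
0.005 [[282.5, 153.9], [280.9, 152.9], [278.7, 151.4], [277.1, 150.3]]
0.01 [[283.3, 153.1], [281.7, 152.0], [279.4, 150.5], [277.8, 149.5]]
0.015 [[284.0, 152.3], [282.4, 151.2], [280.1, 149.7], [278.5, 148.6]]
0.02 [[284.7, 151.4], [283.1, 150.4], [280.8, 148.9], [279.2, 147.8]]
top end near mid [284.7 145. ] [284.3 150.1]
top end near mid [285.7 143.7] [285.4 148.9]
```

The grip is on: opening 9.7 mm, and the pad tips overlap the head by about 18 mm and will stay well above the bar. Drawing the template out along its own z.

Request:
{"api": "play_rows", "payload": {"commands": [[-0.25,0.05,0.43,0,0,0,0],[-0.5,0.1,0.87,0,0,0,0],[-1,0.2,1.75,0,0,0,0]]}}

```text
time: 11.42
ee_pos: [0.4523, -0.2197, 0.1695]
eef_rot: [0.961, -0.095, 0.257, 0.023]
ft_force: [1.2, -1.0, -1.3]
width: 0.01
```

Request:
{"api": "play_rows", "payload": {"commands": [[-1.25,0.25,2.2,0,0,0,0],[-1.5,0.3,2.6,0,0,0,0],[-1.5,0.3,2.6,0,0,0,0],[-1,0.2,3,0,0,0,0],[0,0,4,0,0,0,0],[0,0,2,0,0,0,0],[0,0,0,0,0,0,0]]}}

```text
time: 12.3
ee_pos: [0.4005, -0.2095, 0.3349]
eef_rot: [0.961, -0.095, 0.258, 0.024]
ft_force: [-0.2, -0.3, -2.8]
width: 0.0097
```

```bash
python3 -c "
from h import *
goal((.500,.013,.34),0,0)"
```

```text
shift cm [ 9.95 22.25  0.51] turn [0.05  0.523 0.192] F [-0.2 -0.3 -2.8] w 0.0097 t 12.3 z [ 0.  0. -1.]
```

Request:
{"api": "play_rows", "payload": {"commands": [[1,2.5,0.5,0.012,0.131,0.048,0],[1,2.8,0.5,0.012,0.131,0.048,0],[1,2.8,0.5,0.013,0.131,0.048,0],[1,2.8,0.5,0.013,0.13,0.048,0],[1,2.8,0,0,0,0,0],[1,2.8,0,0,0,0,0],[1,2.8,0,0,0,0,0],[1,2,0,0,0,0,0],[0.5,1,0,0,0,0,0],[0,0,0,0,0,0,0],[0,0,0,0,0,0,0]]}}

```text
time: 13.68
ee_pos: [0.4851, 0.0124, 0.3529]
eef_rot: [1.0, -0.001, -0.001, -0.001]
ft_force: [0.0, -0.4, -1.6]
width: 0.0097
```

Run:
```python
from h import *
from bench import r
goal((.495,.013,.34),0,0)
s=r.read_state();p=s["ee_pos"]
for n in("side","top"):
    c=r.camera(n)["img"][:,:,::-1].copy();cv2.imwrite(f"pics/hold_{n}.png",c)
# predicted template outline in side
for k,q in dict(bl=(0,.038,-.126),br=(0,-.038,-.126),shl=(0,.0315,-.09),slotpk=(0,0,-.010),topl=(0,.031,.038)).items():print(k,proj("side",p+q).round(1),proj("top",p+q).round(1))
c=cv2.imread("pics/hold_side.png");cv2.imwrite("pics/p5.png",crop(c,235,105,60,75,8))
```

```text
shift cm [ 0.99  0.06 -1.29] turn [-0.001 -0.002  0.002] F [ 0.  -0.4 -1.6] w 0.0097 t 13.675 z [ 0.  0. -1.]
bl [270.2 184.3] [227.2 204. ]
br [272.  167.8] [255.  203.8]
shl [270.6 173.8] [228.9 202.2]
slotpk [271.8 145.3] [239.9 197.4]
topl [271.4 138. ] [226.2 194.4]
```

View pics/p5.png

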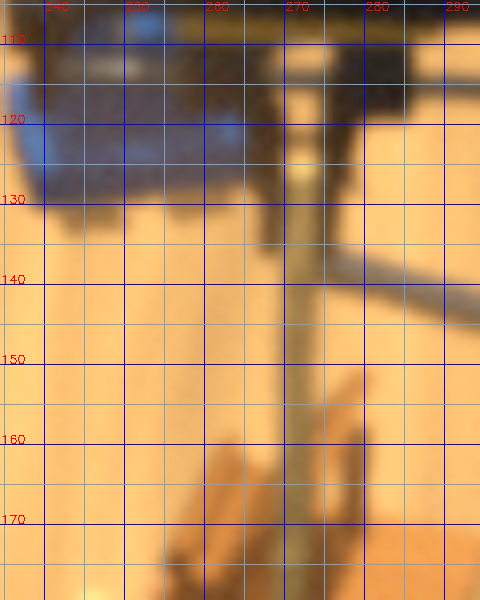

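Run:
```python
from h import *
c=cv2.imread("pics/hold_side.png")
print("col270"); 
for v in range(118,204,2): print(v,c[v,264:278,1].tolist(),c[v,270].tolist())
```

```text
col270
118 [45, 37, 38, 36, 37, 52, 79, 105, 119, 115, 94, 63, 40, 31] [44, 79, 108]
120 [59, 48, 41, 37, 33, 41, 65, 96, 110, 106, 88, 59, 40, 28] [37, 65, 92]
122 [63, 53, 45, 38, 38, 37, 54, 73, 81, 81, 63, 44, 34, 32] [31, 54, 74]
124 [53, 49, 43, 41, 42, 49, 75, 105, 120, 114, 90, 59, 41, 38] [43, 75, 101]
126 [54, 53, 48, 44, 41, 49, 80, 114, 130, 125, 99, 63, 43, 42] [47, 80, 105]
128 [82, 85, 70, 55, 50, 53, 64, 83, 95, 89, 74, 54, 46, 62] [37, 64, 85]
130 [108, 114, 103, 82, 57, 52, 65, 81, 90, 88, 70, 54, 54, 82] [39, 65, 85]
132 [118, 119, 110, 88, 63, 59, 70, 86, 93, 87, 69, 56, 60, 90] [40, 70, 91]
134 [120, 118, 109, 86, 64, 62, 76, 91, 94, 86, 71, 56, 69, 97] [46, 76, 98]
136 [120, 119, 115, 96, 81, 82, 89, 95, 93, 84, 70, 58, 63, 81] [54, 89, 113]
138 [120, 121, 122, 124, 120, 111, 99, 92, 88, 82, 74, 70, 68, 75] [59, 99, 129]
140 [120, 124, 124, 128, 125, 116, 98, 86, 82, 79, 80, 81, 78, 74] [58, 98, 129]
142 [121, 123, 126, 128, 127, 116, 100, 88, 83, 84, 100, 114, 122, 119] [59, 100, 130]
144 [123, 125, 127, 129, 126, 115, 99, 89, 85, 88, 103, 121, 130, 133] [57, 9
[... 1647 characters left out ...]
40, 72, 99]
188 [131, 130, 132, 132, 127, 122, 117, 108, 103, 106, 111, 118, 123, 120] [71, 117, 155]
190 [130, 129, 129, 129, 129, 130, 130, 131, 133, 135, 135, 133, 130, 129] [78, 130, 170]
192 [138, 138, 135, 136, 135, 134, 134, 135, 135, 135, 136, 135, 134, 133] [80, 134, 175]
194 [125, 125, 124, 123, 125, 124, 125, 123, 124, 124, 124, 124, 123, 125] [74, 125, 163]
196 [69, 68, 67, 68, 68, 67, 68, 69, 67, 67, 68, 68, 67, 69] [39, 68, 93]
198 [71, 73, 71, 72, 70, 71, 73, 73, 74, 73, 70, 70, 68, 70] [42, 73, 100]
200 [120, 124, 124, 122, 121, 123, 124, 127, 130, 130, 126, 123, 118, 122] [75, 124, 164]
202 [134, 136, 133, 131, 132, 133, 136, 138, 141, 142, 140, 138, 140, 141] [83, 136, 177]
```

Run:
```python
from h import *
print("post side @ v for z", [(z,proj("side",(.582,.02,z)).round(1).tolist()) for z in(.169,.12,.08)])
print("upturned", proj("side",(.537,.013,.18)).round(1),proj("side",(.537,.013,.165)).round(1))
print("hung",[(z,proj("side",(.552,y,z)).round(1).tolist()) for z,y in((.14,.043),(.1,.05))])
c=cv2.imread("pics/hold_side.png").astype(int);o=cv2.imread("pics/side_raw0.png").astype(int)
for v in(186,187,188,189,190):print(v,c[v,234:262,2].tolist())
for v in(200,205,210):print(v,c[v,234:262,1].tolist())
print("hold top rows col 225..258")
t=cv2.imread("pics/hold_top.png").astype(int)
for u in(232,236,241,246,250):print(u,t[168:196,u,1].tolist())
```

```text
post side @ v for z [(0.169, [240.0, 189.3]), (0.12, [240.6, 200.2]), (0.08, [241.1, 208.7])]
upturned [254.4 186.2] [254.4 189.6]
hung [(0.14, [248.9, 201.5]), (0.1, [248.9, 211.7])]
186 [173, 172, 170, 167, 158, 149, 148, 154, 158, 164, 171, 178, 174, 155, 142, 160, 174, 177, 173, 163, 151, 148, 157, 162, 161, 157, 158, 161]
187 [173, 172, 169, 163, 147, 125, 117, 118, 125, 136, 150, 160, 160, 140, 136, 157, 171, 173, 167, 148, 126, 128, 150, 161, 162, 159, 160, 162]
188 [173, 172, 168, 159, 135, 108, 87, 86, 97, 114, 125, 135, 134, 123, 132, 155, 165, 167, 158, 135, 106, 116, 147, 160, 161, 159, 159, 164]
189 [171, 170, 166, 154, 126, 91, 72, 72, 85, 107, 117, 120, 115, 111, 125, 144, 153, 154, 147, 122, 99, 113, 148, 161, 164, 162, 161, 163]
190 [171, 169, 164, 151, 120, 80, 57, 56, 76, 101, 112, 116, 109, 102, 111, 128, 137, 143, 136, 125, 113, 127, 153, 166, 168, 166, 166, 166]
200 [122, 123, 125, 124, 115, 86, 50, 36, 48, 66, 75, 78, 75, 71, 73, 95, 119, 132, 134, 131, 130, 125, 116, 109, 107, 113, 115, 116]
205 [124, 126, 127, 129, 123, 95, 58, 37, 45, 62, 76, 81, 81, 73, 79,
[... 241 characters left out ...]
, 113, 112, 107, 107, 106, 102, 100, 97, 95, 106, 125, 137, 143, 146, 145, 143, 143, 146, 141, 141, 140, 138, 136, 132, 137, 135]
236 [115, 115, 113, 110, 107, 107, 104, 99, 101, 96, 102, 115, 135, 143, 142, 142, 142, 143, 143, 141, 138, 144, 143, 142, 144, 143, 144, 146]
241 [111, 114, 114, 107, 106, 105, 105, 98, 98, 99, 109, 131, 140, 143, 148, 146, 146, 147, 146, 148, 148, 148, 147, 147, 148, 148, 146, 149]
246 [114, 114, 111, 105, 106, 103, 101, 99, 97, 107, 127, 142, 149, 148, 144, 149, 145, 145, 145, 141, 140, 141, 136, 135, 134, 137, 138, 139]
250 [112, 114, 110, 105, 105, 104, 98, 99, 101, 109, 127, 134, 135, 137, 138, 134, 135, 132, 135, 129, 129, 126, 128, 128, 130, 128, 128, 128]
```

Run:
```python
from h import *
for x in(.546,.558,.5575,.570):print(x,proj("side",(x,.043,.14)).round(1),proj("side",(x,-.017,.17)).round(1))
p=np.array((.4851,.0124,.353))
for x in(-.005,.005):print("held",x,proj("side",p+[x,.031,-.03]).round(1),proj("side",p+[x,-.031,-.03]).round(1))
```

```text
0.546 [250.7 201.7] [252.6 181.9]
0.558 [247.  201.4] [248.9 181.7]
0.5575 [247.1 201.4] [249.  181.7]
0.57 [243.2 201.2] [245.2 181.5]
held -0.005 [272.7 157.8] [274.1 144.5]
held 0.005 [269.2 157.6] [270.7 144.3]
```

Numbers are consistent across both views: upturned end inner face 0.541, hung front face ≈ 0.5563, held template as expected. The slot height in hand is only known to about 4 mm, so I'll turn the template's face to the side camera to measure it before threading.

Request:
{"api": "play_rows", "payload": {"commands": [[0,0,0,0,0,-0.18,0],[0,0,0,0,0,-0.18,0],[0,0,0,0,0,-0.18,0],[0,0,0,0,0,-0.18,0],[0,0,0,0,0,-0.18,0],[0,0,0,0,0,-0.18,0],[0,0,0,0,0,-0.18,0],[0,0,0,0,0,-0.18,0],[0,0,0,0,0,0,0],[0,0,0,0,0,0,0]]}}

```text
time: 15.02
ee_pos: [0.4853, 0.0132, 0.3532]
eef_rot: [0.753, -0.658, -0.0, -0.001]
ft_force: [-0.2, -0.2, -1.7]
width: 0.01
```

Run:
```python
from h import *
from bench import r
goal((.495,.013,.34),0,0)
s=r.read_state();p=s["ee_pos"];M=R.from_quat(s["eef_rot"]).as_matrix();print(M.round(3))
c=r.camera("side")["img"][:,:,::-1].copy();cv2.imwrite("pics/face.png",c)
# template frame: zt=-toolz, yt = horizontal perp; face toward camera
a=M[:,0];y=M[:,1]
sg=1 if a[1]>0 else -1
for k,(yy,zz) in dict(bL=(.038,0),bR=(-.038,0),sL=(.038,.036),sR=(-.038,.036),nL=(.025,.036),nR=(-.025,.036),slotbL=(.017,.082),slotbR=(-.017,.082),pk=(0,.116),hL=(.031,.082),hR=(-.031,.082)).items():
    q=p+sg*.005*a+yy*y-(zz-.126)*M[:,2];print(k,proj("side",q).round(1))
cv2.imwrite("pics/p6.png",crop(c,248,125,48,70,8))
```

```text
shift cm [ 0.97 -0.02 -1.32] turn [-0.002 -0.     1.437] F [-0.2 -0.2 -1.7] w 0.01 t 15.025 z [ 0.  0. -1.]
[[ 0.133 -0.991  0.001]
 [-0.991 -0.133  0.002]
 [-0.002 -0.001 -1.   ]]
bL [283.5 176.7]
bR [258.6 177.5]
sL [284.1 167.7]
sR [258.5 168.4]
nL [279.7 167.8]
nR [262.9 168.3]
slotbL [277.5 155.8]
slotbR [265.7 156.1]
pk [271.9 146.5]
hL [282.3 155.6]
hR [260.9 156.2]
```

View pics/p6.png

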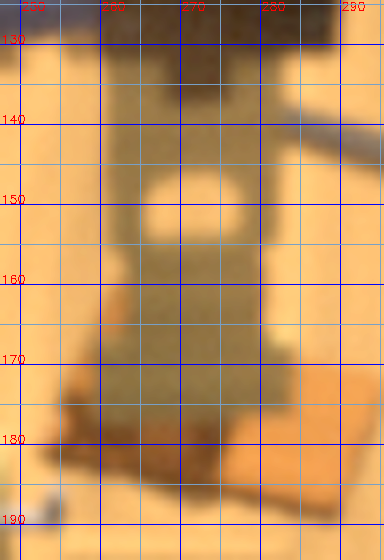

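The face view shows the bottom edge at v≈176.6, shoulders at 167.4, and the slot at (265–277, 146–155), centred at u≈270.9. So it is centred to within 1 mm, and the slot peak is about 8 mm below the TCP. I'm turning back and descending in front of the hook to threading height (TCP 0.1995).

Request:
{"api": "play_rows", "payload": {"commands": [[0.25,0,0,0,0,0.18,0],[0.25,0,0,0,0,0.18,0],[0.25,0,0,0,0,0.18,0],[0.25,0,0,0,0,0.18,0],[0.25,0,0,0,0,0.18,0],[0.25,0,0,0,0,0.18,0],[0.25,0,0,0,0,0.18,0],[0.25,0,0,0,0,0.177,0],[0,0,-2,0,0,0,0],[0,0,-4,0,0,0,0],[0,0,-4,0,0,0,0],[0,0,-3,0,0,0,0],[0,0,-1.5,0,0,0,0],[0,0,0,0,0,0,0],[0,0,0,0,0,0,0]]}}

```text
time: 16.95
ee_pos: [0.5061, 0.0136, 0.2095]
eef_rot: [1.0, -0.002, -0.0, -0.001]
ft_force: [-0.1, -0.2, -1.4]
width: 0.0097
```

Run:
```python
from h import *
from bench import r
goal((.549,.0128,.1995),0,0)
```

```text
shift cm [ 4.29 -0.08 -1.  ] turn [-0.002 -0.     0.003] F [-0.1 -0.2 -1.4] w 0.0097 t 16.95 z [ 0.  0. -1.]
```

Request:
{"api": "play_rows", "payload": {"commands": [[0,-0.08,-0.6,0,0,0,0],[0,0,-0.4,0,0,0,0],[0.6,0,0,0,0,0,0],[0.6,0,0,0,0,0,0],[0.3,0,0,0,0,0,0],[0.3,0,0,0,0,0,0],[0.2,0,0,0,0,0,0],[0.2,0,0,0,0,0,0],[0,0,0,0,0,0,0]]}}

```text
time: 18.08
ee_pos: [0.5274, 0.0127, 0.1982]
eef_rot: [1.0, -0.002, -0.001, -0.001]
ft_force: [-0.4, -0.3, -1.6]
width: 0.0092
```

```bash
python3 hs.py; python3 -c "
from h import *
goal((.549,.0128,.1995),0,0)"
```

```text
195 [121, 114, 95, 66, 44, 39, 48, 66, 75, 76, 75, 76, 82, 102, 125, 135, 137, 134, 124, 103, 86, 77, 72, 75, 85, 91]
200 [125, 124, 113, 84, 53, 38, 46, 66, 74, 78, 76, 72, 71, 96, 121, 132, 133, 132, 125, 108, 90, 77, 70, 69, 87, 104]
205 [129, 131, 122, 95, 60, 40, 44, 61, 77, 83, 80, 73, 78, 102, 123, 131, 131, 128, 123, 107, 88, 76, 72, 86, 108, 126]
210 [118, 121, 117, 95, 66, 46, 49, 72, 86, 91, 87, 78, 88, 112, 127, 129, 127, 125, 118, 106, 93, 84, 84, 101, 119, 130]
[-0.13774641  0.39367833 -1.28914471]
shift cm [2.16 0.01 0.13] turn [-0.001 -0.002  0.004] F [-0.1  0.4 -1.3] w 0.0096 t 18.125 z [ 0.  0. -1.]
```

Request:
{"api": "play_rows", "payload": {"commands": [[0.1,0,0.1,0,0,0,0],[0.2,0,0,0,0,0,0],[0.2,0,0,0,0,0,0]]}}

```text
time: 18.5
ee_pos: [0.5325, 0.0127, 0.1992]
eef_rot: [1.0, -0.002, -0.001, -0.001]
ft_force: [-0.8, -0.2, -1.4]
width: 0.0099
```

Request:
{"api": "play_rows", "payload": {"commands": [[0.2,0,0,0,0,0,0],[0.2,0,0,0,0,0,0],[0.2,0,0,0,0,0,0]]}}

```text
time: 18.88
ee_pos: [0.5385, 0.0127, 0.1992]
eef_rot: [1.0, -0.002, -0.001, -0.001]
ft_force: [0.2, -0.4, -1.2]
width: 0.0097
```

```bash
python3 hs.py
```

```text
195 [120, 114, 93, 64, 43, 39, 50, 67, 75, 76, 74, 77, 83, 102, 117, 116, 96, 81, 75, 72, 73, 84, 91, 93, 95, 96]
200 [124, 125, 116, 84, 53, 38, 50, 69, 76, 78, 75, 72, 74, 96, 120, 124, 105, 83, 75, 70, 71, 83, 102, 112, 115, 117]
205 [128, 128, 121, 93, 59, 39, 44, 63, 78, 81, 81, 73, 79, 103, 122, 124, 107, 86, 74, 71, 84, 106, 120, 126, 129, 131]
210 [119, 121, 115, 96, 64, 47, 52, 71, 87, 91, 88, 78, 88, 111, 124, 117, 101, 88, 83, 84, 101, 116, 124, 127, 131, 132]
[-0.16890194 -0.78687225 -1.3958835 ]
```

It is threading freely: no side force and the post pixels are unchanged. On to x ≈ 0.549.

Request:
{"api": "play_rows", "payload": {"commands": [[0.2,0,0,0,0,0,0],[0.2,0,0,0,0,0,0],[0.2,0,0,0,0,0,0],[0.2,0,0,0,0,0,0],[0.2,0,0,0,0,0,0],[0.05,0,0,0,0,0,0],[0,0,0,0,0,0,0]]}}

```text
time: 19.8
ee_pos: [0.5489, 0.0127, 0.1992]
eef_rot: [1.0, -0.002, -0.001, -0.001]
ft_force: [0.7, 0.9, -1.3]
width: 0.0094
```

```bash
python3 hs.py; python3 -c "
from h import *
for x in(.544,.554):print(proj('side',(x,.044,.16)).round(1),proj('side',(x,-.018,.19)).round(1))"
```

```text
195 [120, 113, 96, 68, 43, 40, 49, 66, 75, 77, 75, 80, 80, 79, 77, 75, 76, 91, 109, 116, 108, 97, 94, 91, 94, 94]
200 [125, 124, 116, 85, 51, 39, 48, 67, 76, 76, 76, 72, 71, 73, 78, 74, 69, 75, 94, 112, 115, 110, 111, 112, 115, 118]
205 [127, 130, 122, 95, 61, 39, 43, 62, 77, 82, 81, 74, 67, 69, 75, 72, 73, 90, 110, 122, 120, 121, 123, 126, 129, 131]
210 [117, 122, 114, 96, 66, 44, 49, 71, 86, 91, 87, 76, 74, 77, 80, 80, 86, 107, 118, 119, 121, 122, 124, 126, 130, 132]
[ 0.02136464  0.05805551 -0.92605895]
[251.2 197.4] [253.1 177.1]
[248.  197.2] [250.  176.9]
```

Request:
{"api": "play_rows", "payload": {"commands": [[0,0,-0.5,0,0,0,0],[0,0,-0.5,0,0,0,0],[0,0,-0.4,0,0,0,0],[0,0,-0.2,0,0,0,0],[0,0,-0.2,0,0,0,0],[0,0,0,0,0,0,0]]}}

```text
time: 20.6
ee_pos: [0.5488, 0.0127, 0.1811]
eef_rot: [1.0, -0.002, -0.001, -0.001]
ft_force: [0.6, 0.3, -1.6]
width: 0.0097
```

Request:
{"api": "play_rows", "payload": {"commands": [[0,0,-0.1,0,0,0,0],[0,0,-0.1,0,0,0,0]]}}

```text
time: 20.85
ee_pos: [0.5489, 0.0127, 0.1792]
eef_rot: [1.0, -0.002, -0.001, -0.001]
ft_force: [0.4, -0.7, -1.5]
width: 0.0099
```

Request:
{"api": "play_rows", "payload": {"commands": [[0,0,-0.1,0,0,0,0],[0,0,0,0,0,0,0]]}}

```text
time: 21.1
ee_pos: [0.5489, 0.0127, 0.1782]
eef_rot: [1.0, -0.002, -0.001, -0.001]
ft_force: [0.4, -0.1, -1.3]
width: 0.0096
```

Request:
{"api": "play_rows", "payload": {"commands": [[0,0,-0.1,0,0,0,0],[0,0,0,0,0,0,0]]}}

```text
time: 21.35
ee_pos: [0.5492, 0.0127, 0.1779]
eef_rot: [1.0, -0.002, -0.001, -0.001]
ft_force: [-1.6, -0.3, 5.1]
width: 0.01
```

Request:
{"api": "play_rows", "payload": {"commands": [[0,0,-0.1,0,0,0,0],[0,0,0,0,0,0,0]]}}

```text
time: 21.6
ee_pos: [0.5494, 0.0128, 0.1777]
eef_rot: [1.0, -0.002, -0.0, -0.001]
ft_force: [-3.5, -0.9, 10.7]
width: 0.0095
```

Request:
{"api": "play_rows", "payload": {"commands": [[0,0,-0.1,0,0,0,0],[0,0,0,0,0,0,0]]}}

```text
time: 21.85
ee_pos: [0.5497, 0.0128, 0.1775]
eef_rot: [1.0, -0.002, 0.0, -0.0]
ft_force: [-5.7, -1.5, 18.3]
width: 0.0098
```

I stepped too far ahead: the bar carries it, but I'm now pressing with 18 N. Relieving that right away.

Request:
{"api": "play_rows", "payload": {"commands": [[0,0,0.25,0,0,0,0],[0,0,0,0,0,0,0]]}}

```text
time: 22.1
ee_pos: [0.5491, 0.0127, 0.1779]
eef_rot: [1.0, -0.002, -0.001, -0.001]
ft_force: [0.4, 0.0, 3.2]
width: 0.0097
```

```bash
python3 hs.py; python3 -c "
from h import *
goal((.549,.0128,.1995),0,0)"
```

```text
195 [120, 115, 94, 66, 42, 39, 52, 66, 74, 75, 76, 76, 76, 75, 75, 77, 83, 97, 116, 121, 109, 95, 94, 93, 93, 94]
200 [125, 124, 116, 85, 51, 39, 49, 67, 76, 79, 77, 72, 73, 76, 75, 73, 71, 85, 104, 116, 115, 110, 110, 112, 115, 117]
205 [129, 129, 122, 96, 59, 38, 45, 62, 76, 84, 80, 73, 71, 73, 77, 72, 69, 74, 97, 114, 119, 121, 123, 127, 130, 132]
210 [117, 121, 116, 97, 66, 44, 51, 73, 87, 91, 87, 78, 68, 72, 77, 74, 72, 86, 108, 118, 120, 122, 124, 128, 129, 131]
[-1.6761366   0.36328724  4.1013768 ]
shift cm [-0.02  0.01  2.16] turn [-0.002 -0.001  0.004] F [-1.7  0.4  4.1] w 0.0098 t 22.15 z [ 0.  0. -1.]
```

Request:
{"api": "play_rows", "payload": {"commands": [[0,0,0.05,0,0,0,0],[0,0,0,0,0,0,0]]}}

```text
time: 22.4
ee_pos: [0.549, 0.0127, 0.1781]
eef_rot: [1.0, -0.002, -0.001, -0.001]
ft_force: [0.5, -0.5, 0.4]
width: 0.0096
```

The bar carries the weight (Fz ≈ 0.4 N, against −1.4 N when the template was hanging from the gripper). Opening gently.

Request:
{"api": "play_rows", "payload": {"commands": [[0,0,0,0,0,0,1.1],[0,0,0,0,0,0,1.3],[0,0,0,0,0,0,1.6],[0,0,0,0,0,0,2],[0,0,0,0,0,0,2.6],[0,0,0,0,0,0,2.6],[0,0,0,0,0,0,2.6]], "grip_force": 5}}

```text
time: 23.28
ee_pos: [0.5489, 0.0127, 0.1782]
eef_rot: [1.0, -0.002, -0.001, -0.001]
ft_force: [-0.3, 0.2, -0.3]
width: 0.0253
```

```bash
python3 hs.py; python3 -c "
from h import *
goal((.549,.0128,.1995),0,0)"
```

```text
195 [121, 116, 95, 67, 44, 37, 50, 65, 74, 75, 75, 79, 80, 78, 75, 77, 86, 100, 116, 119, 109, 98, 94, 94, 93, 95]
200 [125, 123, 115, 88, 51, 36, 49, 67, 77, 79, 75, 74, 73, 75, 76, 71, 70, 84, 106, 117, 115, 112, 110, 112, 115, 116]
205 [128, 129, 122, 95, 60, 38, 45, 63, 79, 82, 80, 74, 70, 71, 76, 72, 74, 81, 104, 115, 121, 122, 123, 127, 130, 132]
210 [117, 120, 118, 95, 67, 43, 51, 71, 87, 92, 88, 74, 68, 72, 76, 75, 76, 89, 109, 118, 121, 123, 126, 128, 130, 132]
[-0.71443038 -0.60534727 -0.44467442]
shift cm [0.01 0.01 2.13] turn [-0.001 -0.002  0.004] F [-0.7 -0.6 -0.4] w 0.0261 t 23.325 z [ 0.  0. -1.]
```

Released without it moving. Rising straight up and clearing away from the view.

Request:
{"api": "play_rows", "payload": {"commands": [[0,0,0.5,0,0,0,2.6],[0,0,1,0,0,0,2.6],[0,0,2,0,0,0,2.6],[0,0,3,0,0,0,2.6],[0,0,4,0,0,0,2.6],[-2,0,4,0,0,0,2.6],[-3,-4,2,0,0,0,2.6],[-3,-5,0,0,0,0,2.6],[-3,-5,0,0,0,0,2.6],[-3,-5,0,0,0,0,2.6],[-2,-5,0,0,0,0,2.6],[-1,-3,0,0,0,0,2.6],[0,0,0,0,0,0,2.6],[0,0,0,0,0,0,2.6]]}}

```text
time: 25.08
ee_pos: [0.3794, -0.2564, 0.3437]
eef_rot: [1.0, -0.001, -0.001, -0.001]
ft_force: [-0.0, 0.7, 0.7]
width: 0.0259
```

```bash
python3 hs.py
python3 - <<'E'
from h import *
from bench import r
t=r.camera("top")["img"][:,:,::-1].copy();s=cv2.imread("pics/last_side.png")
cv2.imwrite("pics/fin.png",np.hstack([crop(t,225,168,36,50,11),crop(s,228,172,36,50,11)]))
a=cv2.imread("pics/top_raw0.png");d=cv2.absdiff(a,t).max(2)
print("foot px diff",d[198:216,224:260].mean(),r.read_state()["time"],r.read_state()["ee_pos"])
E
```

```text
195 [117, 109, 93, 65, 39, 36, 50, 63, 71, 72, 73, 77, 78, 76, 74, 74, 83, 98, 112, 117, 106, 93, 91, 92, 91, 91]
200 [120, 122, 111, 83, 50, 36, 48, 65, 74, 76, 73, 70, 70, 71, 71, 69, 67, 81, 101, 113, 111, 107, 107, 108, 111, 113]
205 [124, 126, 118, 92, 58, 37, 43, 60, 73, 79, 77, 73, 69, 71, 71, 71, 71, 79, 101, 112, 117, 117, 119, 122, 125, 127]
210 [113, 117, 113, 92, 62, 40, 51, 69, 85, 88, 84, 72, 67, 70, 72, 70, 72, 86, 104, 114, 117, 118, 121, 124, 125, 128]
[-0.56079354  0.47594719 -0.08387644]
foot px diff 6.435185185185185 25.175 [ 0.37952613 -0.25616632  0.34362411]
```

View pics/fin.png

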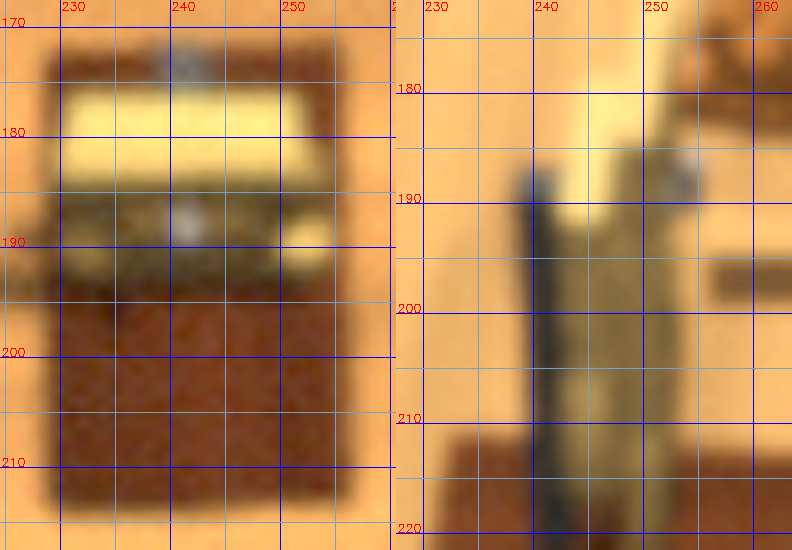

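The final view shows the template hanging between the upturned end at (254,188) and the round template. Both are upright, the stand foot is where it was, and the edges did not change between frames. Handing in.

```bash
python3 -c "
from bench import r
print(r.close_job())"
```

```text
the job is handed in; nothing more can be done
None
```

The slotted template now hangs on the stand's hook, between the upturned end and the round template, and I handed the job in at about 25 s of the 48 s.

- **Round template:** it was too close to the upturned end, so I slid it back about 11 mm with the fingers straddling the bar. The push read about 3 N at most, and it was not lifted.
- **Slotted template:** I drew it out of its rest along its own length, threaded it over the upturned end with no measurable side force, and lowered it onto the bar. When I let go, the bar was carrying it.
- **Last checks:** both templates hang upright and did not move between frames after release. The stand's foot and post are where they started, within what the cameras show. I did not check the other objects by measurement; no contact with them showed in the readings.

**What went wrong:**
- **Pressed too hard:** I sent the last three 1 mm lowering steps without checking the force between them. The template pressed on the bar with about 18 N down and 5.7 N sideways for a moment. I eased it to about 0.4 N before opening the gripper. The stand did not visibly shift, but that was harder than the gentle lowering you asked for.
- **First push missed:** it passed above the round template because the open fingertips reach about 20 mm less far than the TCP. It touched nothing.
- **Small gap:** the two templates hang only about 2 to 3 mm apart by my estimate. The pictures cannot show the gap clearly.

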